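# Gauge the bushing and show it to the inspection camera

### The arm

A 6-joint arm with a two-finger parallel gripper is mounted at the origin on the work surface. World frame = base frame: x ahead of the robot, y to its left, z up, the work surface at z = 0. Lengths are in mm, angles in rad, forces in N, time in s.
With the tool pointing down it reaches from about 350 to 975 mm from the base axis. Payload 7.1 kg.
Tool frame: the origin (TCP) lies between the finger pads; the fingertips stand 19 mm ahead of it and the grasp point (between the pads) is the TCP; z points along the fingers, y is the line along which they close (so a half turn about z gives the same grasp; the last joint's range is limited). The gripper opens to 88 mm and grips with 3 to 60 N. Pads are 20 mm wide; open, the fingers measure 115 mm over their backs; the gripper's body (75 mm by 178 mm) begins 61 mm behind the grasp point.
Start: joints at [-1.362, 0.423, 1.63, -0, 1.089, -0.019], TCP at [141.166, -608.832, 241.675] pointing down, gripper open.
Joint ranges: [-3, 3], [-0.9, 2.11], [0.09, 2.58], [-1.31, 4.45], [0.11, 2.69], [-2.54, 2.54]. Speed limits (rad/s): [2.39, 2.39, 3.01, 3.14, 3.14, 3.14].

### API

Orientations are given as a rotation vector (axis times angle).
In Python, from workcell import ctrl gives the robot as it stands.
- The arm moves only by the tool arm_command, never from a script. Its argument "series" is a list of rows, each an object with "linear": the shift along the tool's x, y, z in m, a list of three; "turn": the turn about the tool's z in rad. A call has 1 to 10 rows; each row shifts and turns the commanded pose from where the row before left it, along the tool's axes as they then stand; what a row does not reach is not made up. A row lasts 1/10 s, in which the tool goes at most 50 mm and 8.59 degrees, less where a joint would pass 70% of its speed; a pose out of reach is approached as far as the arm can. A call with a gripper value outside its range is refused whole. "jaw" is the opening, from -1 (shut) to 1 (fully open), set as the call begins (left out, the last holds). The fingers move at their own pace and stop on an object; the grip force is fixed at half the most. Time passes only in rows, so rows that do not move let the fingers close. It gives the time, the measured TCP pose, the force, the opening and the grip force at its end, in the units of the state.
- ctrl.get_obs(): the state, without advancing time (a new reading comes with each control period).
- ctrl.get_image(name): name is "side" or "top" or "wrist"; returns a dict with "frame" (480x640x3 uint8, blue, green, red), "fx", "fy", "cx", "cy" (pixels), "k1" (the pictures are not rectified: a ray, as slopes to the right and down, at radius r is drawn at 1 + k1 r^2 times it, then the intrinsics apply), "rvec" (rotation vector, rad) and "tvec" (3), from world to camera coordinates, as OpenCV has them. Camera axes: x right, y down, z forward; pixel columns grow to the right and rows downward; lengths in mm; the calibration is good to about 2 mm. A picture is of the moment at which its call begins. There is no depth.
- ctrl.close_job(): hands the job in; it is judged then, once.
The state is a dict: "t": time; "qpos": joint angles; "qvel": joint speeds; "joint_torque": joint torques, N m; "ee_pos": TCP position; "orientation": TCP orientation; "ft_force": force on the tool from outside, world axes, zero at the start; "moment": the same for the moment, N m; "width": finger opening in mm; "grasp_force": force on a finger pad.
Only numpy, scipy, OpenCV 4.12 (cv2) and the standard library are available. Lean on these libraries where they do the work, as an engineer would, in place of code of your own. Each camera call takes 0.05 s, during which the arm holds its last target. There are 200 camera calls.

### The job

Two brass bushings of the same outside size stand on the bench: one slides over the gauge pin, the other has too small a bore for it. Put the one that is too tight into the reject dish, and slide the one that fits all the way down the gauge pin until it sits on the block; then lift it off again and finish holding it in the gripper, upright and still, centred in front of the inspection camera's lens at lens height and about 7 cm out from the glass. The program ends while holding it there; leave everything else on the bench where it is.

Things in the scene. Friction and masses are not known exactly. Their poses are not given: they have to be found in the camera images.
- sleeve_wide: the bushing that fits: plain brass sleeve, 32 mm outside diameter, 45 mm high, straight through bore 19 mm, about 0.2 kg, standing upright on the bench. Origin at the centre of its underside, z along the bore. Either of the two standing places may hold it.
- sleeve_wide_mid (a point): middle of the fitting bushing, on its axis, 22.5 mm above its underside
- sleeve_tight: the tight bushing: the same brass sleeve outside (32 mm diameter, 45 mm high) but with a 13 mm bore that cannot go over the gauge pin, about 0.26 kg. Origin at the centre of its underside, z along the bore.
- sleeve_tight_mid (a point): middle of the tight bushing, on its axis, 22.5 mm above its underside
- gauge: gauge, fixed to the bench: dark steel block 70 x 70 mm, 15 mm high, with an upright steel pin of 16 mm diameter in its middle, standing 35 mm above the block (tip 50 mm above the bench, the last 6 mm tapering to 9 mm). Origin at the centre of the block's underside, z up.
- gauge_seat (a point): point on the pin's axis at the block's top face, 15 mm above the bench: a bushing fully down has the centre of its underside here
- dish: reject dish, fixed to the bench: open square steel tray 130 x 130 mm outside, 25 mm high, walls 4 mm, floor about 4 mm thick. Origin at the centre of its underside, sides along its x and y.
- camera: inspection camera, fixed to the bench: level white barrel with a black lens ring (44 mm in diameter), its axis 170 mm above the bench, on a post over a grey foot 120 x 90 mm, 12 mm high, the top of everything at 192 mm. It stands on the right of the bench, the lens looking roughly to the left. Origin on the bench under the barrel; the lens looks along the body's own -x, the glass 50 mm from the origin and the foot's front edge below the glass.
- camera_view (a point): the point to show things at: on the lens axis, 70 mm in front of the glass, 170 mm above the bench. Its x axis points back along the lens axis to the camera, z up.
- spool: solder spool, flanged metal reel 52 mm in diameter, 38 mm high, standing upright. Loose; not part of the job, leave it alone.
- jar: small flux jar with black cap, 42 mm in diameter, 38 mm high. Loose; not part of the job, leave it alone.
- driver: screwdriver with black handle, 150 mm long, lying down. Loose; not part of the job, leave it alone.
- board: green circuit board 100 x 70 mm with small components, up to 19 mm high. Loose; not part of the job, leave it alone.
- meter: orange multimeter lying on its back, 150 x 75 x 41 mm. Loose; not part of the job, leave it alone.
- tape: roll of black tape, 72 mm in diameter, 19 mm high, lying flat. Loose; not part of the job, leave it alone.
Things that resemble listed ones, but are neither listed nor needed, are in the scene too. Leave any green look-alike of the sleeve_wide alone. Leave any blue look-alike of the gauge alone.

How it is judged (in metres and radians):
On the way:
1. the fitting bushing is fully down on the gauge pin (z of sleeve_wide in the frame of gauge_seat between -0.004 and 0.0035 m and horizontal distance between sleeve_wide and gauge_seat below 0.004 m and angle between sleeve_wide's own z axis and vertical below 0.08 rad), for 0.2 s.
At the end, for the whole second after the job is handed in: Fitting bushing gripped in the air, its middle within 25 mm along and 20 mm across and in height of the view point, upright within 8 degrees, under 20 mm/s and 0.15 rad/s, touching no gauge, camera or other bushing. Tight bushing at rest in the dish, let go (x of sleeve_wide_mid in the frame of camera_view between -0.025 and 0.025 m and y of sleeve_wide_mid in the frame of camera_view between -0.02 and 0.02 m and z of sleeve_wide_mid in the frame of camera_view between -0.02 and 0.02 m and angle between sleeve_wide's own z axis and vertical below 0.14 rad and linear speed of each of sleeve_wide, sleeve_tight below 0.02 m/s and angular speed of sleeve_wide below 0.15 rad/s and contact force between sleeve_wide and the fingers above 1 N and contact force between sleeve_wide and gauge below 0.1 N and contact force between sleeve_wide and camera below 0.1 N and contact force between sleeve_wide and sleeve_tight below 0.1 N and x of sleeve_tight_mid in the frame of dish between -0.055 and 0.055 m and y of sleeve_tight_mid in the frame of dish between -0.055 and 0.055 m and z of sleeve_tight_mid in the frame of dish below 0.035 m and contact force between sleeve_tight and the fingers below 0.1 N); the arm keeps its last pose, push and grip.
It fails at once if something that is not part of the job was moved by more than 30 mm (distance of any of spool, jar, driver, board, meter, tape from where it was at the start of the episode above 0.03 m).
It also fails if it takes over 62 s, if anything falls off the work surface, if the arm or the gripper's body presses on something with over 40 N, if the wrist force passes 120 N, or if a joint passes its speed limit or range.

## Working session

There is one attempt and no reset: what is moved stays moved. The work goes in short steps, Python scripts to look and compute and a tool call to move; the robot and the scene stay as the last step left them, time stands still between calls to the robot, and variables do not carry over. Pictures are saved under pics/ and viewed, at most 10 in all, crops included, and the job is handed in when it is done.

Besides the shell and the picture viewer there is one more tool, called after "Emit:" as name(argument=value, ...), one argument or row to a line, values as JSON. arm_command: Moves the arm, as the interface text tells. Its arguments: {"type":"object","properties":{"series":{"type":"array"},"jaw":{"type":"number"}},"required":["series"]}

```bash
mkdir -p pics; cat > h.py <<'E'
import numpy as np, cv2, pickle
from workcell import ctrl
def grab(n,f):
    im=ctrl.get_image(n); cv2.imwrite('pics/'+f+'.png',im['frame']); pickle.dump(im,open(f+'.pkl','wb')); return im
def ld(f): return pickle.load(open(f+'.pkl','rb'))
def K(im): return np.array([[im['fx'],0,im['cx']],[0,im['fy'],im['cy']],[0,0,1.]])
def D(im): return np.array([im['k1'],0,0,0.])
def ray(im,u,v):
    R=cv2.Rodrigues(np.array(im['rvec'],float))[0]; t=np.array(im['tvec'],float).ravel()
    p=cv2.undistortPoints(np.array([[[u,v]]],float),K(im),D(im)).ravel()
    return -R.T@t, R.T@np.array([p[0],p[1],1.])
def atz(im,u,v,z):
    o,d=ray(im,u,v); return o+d*(z-o[2])/d[2]
def proj(im,P):
    return cv2.projectPoints(np.array(P,float).reshape(-1,3),np.array(im['rvec'],float),np.array(im['tvec'],float),K(im),D(im))[0].reshape(-1,2)
E
python3 - <<'E'
from h import *
for n in('top','side'):
    im=grab(n,n+'0'); print(n,ray(im,320,240),im['fx'],im['k1'])
o=ctrl.get_obs(); print(o['ee_pos'],o['orientation'],o['width'],o['t'])
E
```

```text
top (array([ 339.93471915,   15.18439627, 1139.8110074 ]), array([ 0.1776188 , -0.02644314, -0.98387366])) 451.8295035168131 0.02185838675458099
side (array([517.2349717 , 877.96036871, 835.92698493]), array([ 0.00678257, -0.78336726, -0.62154616])) 446.54772049752944 0.031224119238833312
[ 141.06517477 -608.37788065  240.97462911] [-3.11983937e+00 -3.56927708e-01  2.38277365e-04] 87.36928080978413 0.1
```

View pics/top0.png

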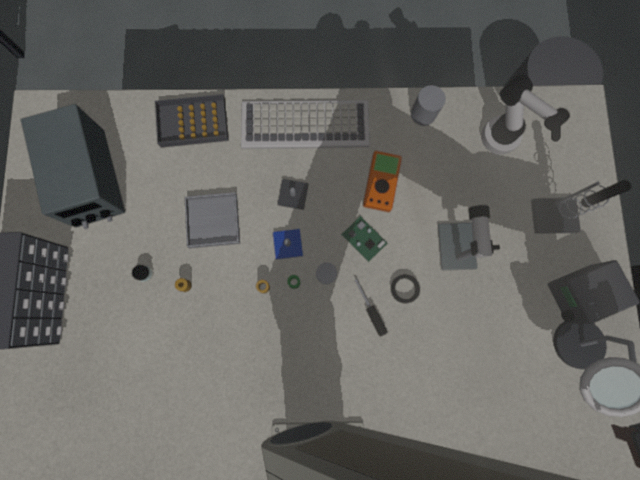

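View pics/side0.png

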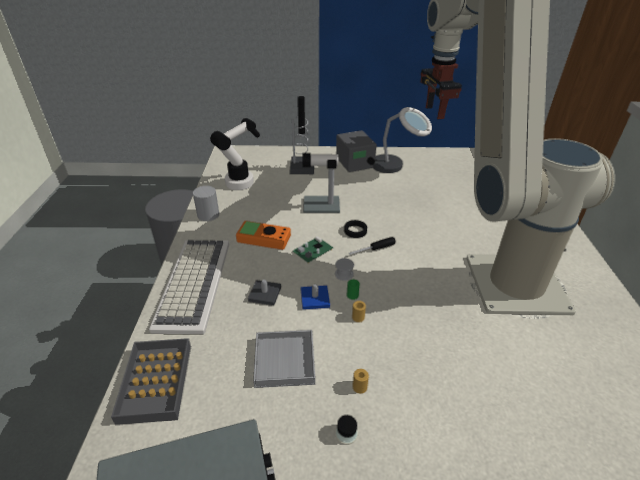

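```bash
python3 - <<'E'
from h import *
f=ld('top0')['frame']
cv2.imwrite('pics/c1.png',cv2.convertScaleAbs(cv2.resize(f[172:312,140:340],None,fx=4,fy=4,interpolation=cv2.INTER_CUBIC),alpha=1.6))
a=cv2.resize(f[195:285,425:515],None,fx=5,fy=5,interpolation=cv2.INTER_CUBIC)
s=ld('side0')['frame']; b=cv2.resize(s[135:225,290:360],None,fx=5,fy=5,interpolation=cv2.INTER_CUBIC)
cv2.imwrite('pics/c2.png',cv2.convertScaleAbs(np.hstack([a,b]),alpha=1.5))
E
```

```text
(no output)
```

View pics/c1.png

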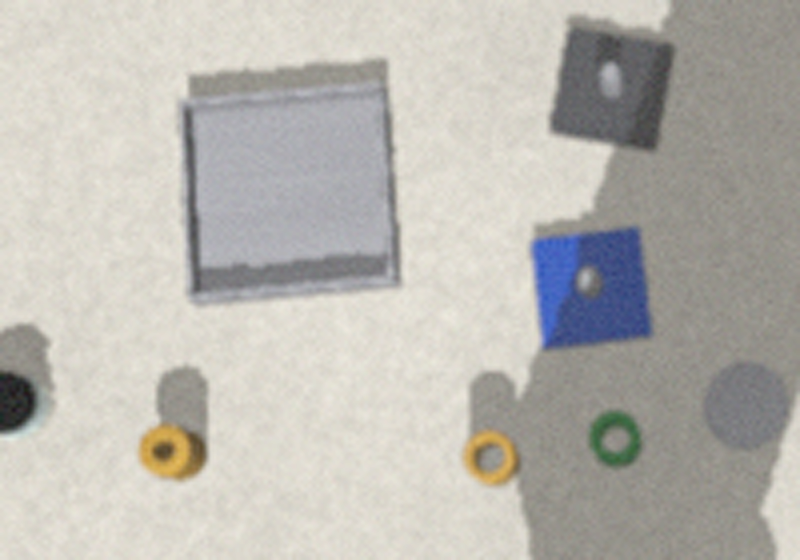

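View pics/c2.png

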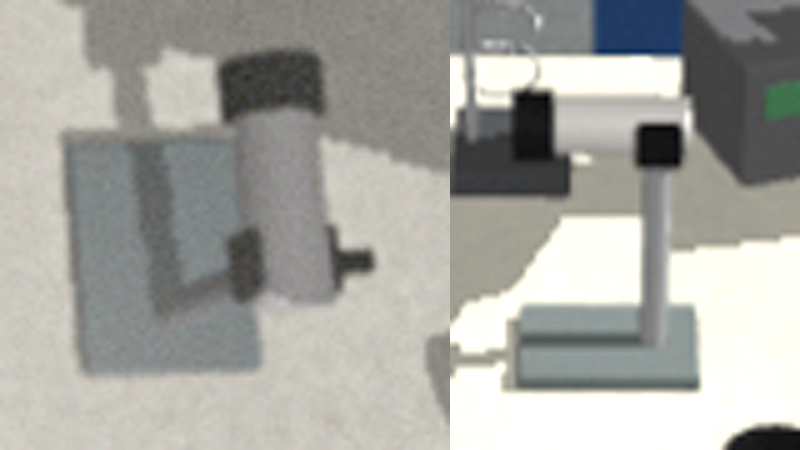

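```bash
cat >> h.py <<'E'
def plan(x,y,z=None,yaw=None):
    """shift in tool axes (m) from the current pose to world x,y,z; yaw = world angle of tool x"""
    o=ctrl.get_obs(); p=np.array(o['ee_pos'],float); R=cv2.Rodrigues(np.array(o['orientation'],float))[0]
    w=np.array([x,y,p[2] if z is None else z]); d=R.T@(w-p)/1000
    cy=np.arctan2(R[1,0],R[0,0])
    print('t',round(o['t'],2),'ee',p.round(1),'toolx yaw',round(cy,3),'tilt',np.degrees(np.arccos(-R[2,2])).round(2),'shift',d.round(4),'n',round(np.linalg.norm(d)/.05,1),
      'width',round(o['width'],1), 'F',np.round(o['ft_force'],1),'turn',None if yaw is None else round(-(yaw-cy),3))
E
python3 - <<'E'
from h import *
t=ld('top0'); s=ld('side0')
def tri(a,b):
    o1,d1=ray(t,*a);o2,d2=ray(s,*b)
    A=np.c_[d1,-d2];k=np.linalg.lstsq(A,o2-o1,rcond=None)[0]
    p,q=o1+k[0]*d1,o2+k[1]*d2;return ((p+q)/2).round(1),np.linalg.norm(p-q).round(1)
print('ring',tri((479,212),(306,160)),'barrel back',tri((425+305/5,195+290/5),(290+(685-450)/5,135+125/5)))
print('tight',atz(t,182,284.8,45).round(1),'wide',atz(t,262.9,286.5,45).round(1))
C=lambda pts,z:[atz(t,140+u/4,172+v/4,z)[:2].round(1) for u,v in pts]
g=C([(572,28),(674,44),(656,150),(552,130)],15);print('gauge',g,np.mean(g,0), 'tip',C([(609,70)],50))
d=C([(182,101),(386,85),(399,285),(192,301)],25);print('dish',d,np.mean(d,0))
F=[atz(t,425+u/5,195+v/5,12)[:2].round(1) for u,v in[(65,132),(240,130),(260,370),(83,372)]];print('foot',F)
print('blue',C([(590,285)],15),'green',C([(615,438)],45),'spool',C([(746,405)],38))
print(atz(s,359,303,45),atz(s,361,373,45))
plan(520,0,200,0)
E
```

```text
ring (array([ 573.6, -365.5,  166.4]), np.float64(0.3)) barrel back (array([ 479.3, -373.1,  164.2]), np.float64(4.6))
tight [433.4 319.3  45. ] wide [425.9 125.6  45. ]
gauge [array([705.2,  77.8]), array([693.6,  11.8]), array([623. ,  24.4]), array([637.2,  90.9])] [664.75   51.225] tip [array([666.2,  52.8])]
dish [array([656.7, 324.5]), array([665.6, 195.8]), array([536. , 185.7]), array([528. , 313.7])] [596.575 254.925]
foot [array([ 587.3, -318.5]), array([ 587. , -408.4]), array([ 463.5, -407.9]), array([ 463.9, -318.9])]
blue [array([535.9,  67.2])] green [array([436.7,  51.2])] spool [array([456.1, -28.7])]
[428.13890561 124.03956462  45.        ] [434.92289287 321.46838435  45.        ]
t 0.1 ee [ 141.1 -608.4  241. ] toolx yaw 0.228 tilt 0.08 shift [ 0.5065 -0.507   0.0417] n 14.4 width 87.4 F [-0.6 -1.2 -0.6] turn 0.228
```

Emit:
arm_command(
  series=[
    {"linear":[0,0,0],"turn":-0.1343},
    {"linear":[0,0,0],"turn":-0.1343},
    {"linear":[0,0,0],"turn":-0.1343},
    {"linear":[0,0,0],"turn":-0.1343},
    {"linear":[0,0,0],"turn":-0.1343},
    {"linear":[0,0,0],"turn":-0.1343},
    {"linear":[0,0,0],"turn":-0.1343},
    {"linear":[0,0,0],"turn":-0.1343},
    {"linear":[0,0,0],"turn":-0.1343},
    {"linear":[0,0,0],"turn":-0.1343},
  ],
  jaw=0.2,
)

```text
t: 1.1
ee_pos: [141.1, -608.5, 241.2]
orientation: [-2.215, -2.227, -0.001]
ft_force: [0.6, 0.1, 0.1]
width: 52.6
grasp_force: 0.0
```

```bash
python3 - <<'E'
from h import *
plan(350,-250,240,1.571)
plan(433,320,170,1.571)
print(ctrl.get_obs()['qpos'])
E
```

```text
t 1.1 ee [ 141.1 -608.5  241.2] toolx yaw 1.576 tilt 0.06 shift [0.3573 0.2109 0.0015] n 8.3 width 52.6 F [0.6 0.1 0.1] turn 0.005
t 1.1 ee [ 141.1 -608.5  241.2] toolx yaw 1.576 tilt 0.06 shift [0.9268 0.2971 0.072 ] n 19.5 width 52.6 F [0.6 0.1 0.1] turn 0.005
[-1.36202575e+00  4.23517997e-01  1.63041511e+00  3.39866876e-06
  1.08863224e+00 -1.36756917e+00]
```

Emit:
arm_command(
  series=[
    {"linear":[0.0357,0.0211,0],"turn":0},
    {"linear":[0.0357,0.0211,0],"turn":0},
    {"linear":[0.0357,0.0211,0],"turn":0},
    {"linear":[0.0357,0.0211,0],"turn":0},
    {"linear":[0.0357,0.0211,0],"turn":0},
    {"linear":[0.0357,0.0211,0],"turn":0},
    {"linear":[0.0357,0.0211,0],"turn":0},
    {"linear":[0.0357,0.0211,0],"turn":0},
    {"linear":[0.0357,0.0211,0],"turn":0},
    {"linear":[0.0357,0.0211,0],"turn":0},
  ],
)

```text
t: 2.1
ee_pos: [352.6, -250.2, 241.6]
orientation: [-2.222, -2.221, 0.0]
ft_force: [0.1, -0.6, -0.3]
width: 52.7
grasp_force: 0.0
```

Emit:
arm_command(
  series=[
    {"linear":[0.04,0.007,0],"turn":0},
    {"linear":[0.04,0.007,0],"turn":0},
    {"linear":[0.04,0.007,0],"turn":0},
    {"linear":[0.04,0.007,0],"turn":0},
    {"linear":[0.04,0.007,0],"turn":0},
    {"linear":[0.04,0.007,0.01],"turn":0},
    {"linear":[0.04,0.007,0.01],"turn":0},
    {"linear":[0.04,0.007,0.01],"turn":0},
    {"linear":[0.03,0.007,0.01],"turn":0},
    {"linear":[0.025,0.007,0.01],"turn":0},
  ],
)

```text
t: 3.1
ee_pos: [422.1, 125.0, 191.2]
orientation: [-2.22, -2.223, 0.0]
ft_force: [0.6, -1.0, 0.3]
width: 53.4
grasp_force: 0.0
```

```bash
python3 - <<'E'
from h import *
plan(426,124,170,1.571)
plan(433,320,170,1.571)
im=grab('wrist','w0'); print(ray(im,320,240),im['fx']); print(proj(im,[[426,125,45],[433,320,45]]))
E
```

```text
t 3.1 ee [422.1 125.  191.2] toolx yaw 1.572 tilt 0.01 shift [-0.001   0.0039  0.0212] n 0.4 width 53.4 F [ 0.6 -1.   0.3] turn 0.001
t 3.1 ee [422.1 125.  191.2] toolx yaw 1.572 tilt 0.01 shift [0.195  0.0112 0.0212] n 3.9 width 53.4 F [ 0.6 -1.   0.3] turn 0.001
(array([421.99738821, 195.94010814, 333.37263433]), array([-0.00211066, -0.25567523, -0.96676893])) 410.81957538686794
[[326.40947326 232.88237003]
 [338.43117606 -66.1014259 ]]
```

View pics/w0.png

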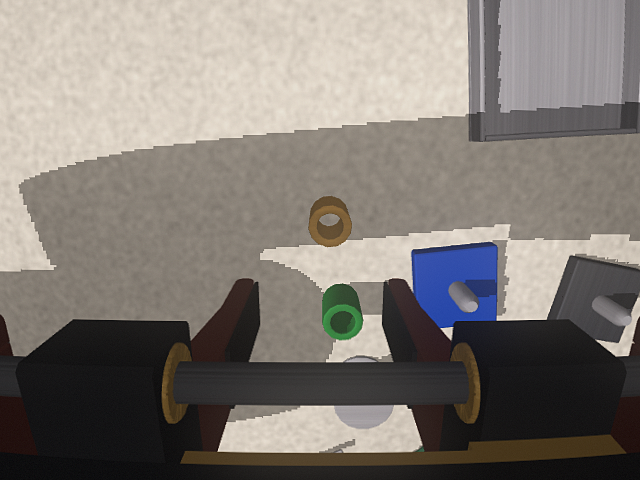

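Emit:
arm_command(
  series=[
    {"linear":[0.033,0.0019,0.003],"turn":0},
    {"linear":[0.033,0.0019,0.003],"turn":0},
    {"linear":[0.033,0.0019,0.003],"turn":0},
    {"linear":[0.033,0.0019,0.003],"turn":0},
    {"linear":[0.033,0.0019,0.003],"turn":0},
    {"linear":[0.03,0.0017,0.006],"turn":0},
    {"linear":[0,0,0],"turn":0},
  ],
)

```text
t: 3.85
ee_pos: [433.5, 320.6, 170.1]
orientation: [-2.218, -2.224, -0.001]
ft_force: [0.2, 0.2, -0.1]
width: 52.7
grasp_force: 0.0
```

```bash
cat >> h.py <<'E'
def brass(im,pred,z=45,r=45):
    """outer-ring centre of the brass top face near pred: fit circle by maximising? -> simple contour report"""
    u,v=proj(im,pred)[0]; f=im['frame']; hsv=cv2.cvtColor(f,cv2.COLOR_BGR2HSV)
    m=cv2.inRange(hsv,(10,90,40),(30,255,255)); k=np.zeros_like(m); cv2.circle(k,(int(u),int(v)),r,255,-1); m&=k
    return m
E
python3 - <<'E'
from h import *
w=ld('w0'); print('wide w0',atz(w,330,225,45).round(1))
plan(433,320,100,1.571)
im=grab('wrist','w1'); u,v=proj(im,[433,320,45])[0]; print(u,v)
u=int(u);v=int(v);a=max(0,v-75)
cv2.imwrite('pics/w1c.png',cv2.resize(im['frame'][a:a+150,u-100:u+100],None,fx=4,fy=4)); print(u-100,a)
E
```

```text
wide w0 [428.6 130.8  45. ]
t 3.85 ee [433.5 320.6 170.1] toolx yaw 1.573 tilt 0.03 shift [-0.0007 -0.0005  0.0701] n 1.4 width 52.7 F [ 0.2  0.2 -0.1] turn 0.002
320.1425445826726 241.35214415251178
220 166
```

View pics/w1c.png

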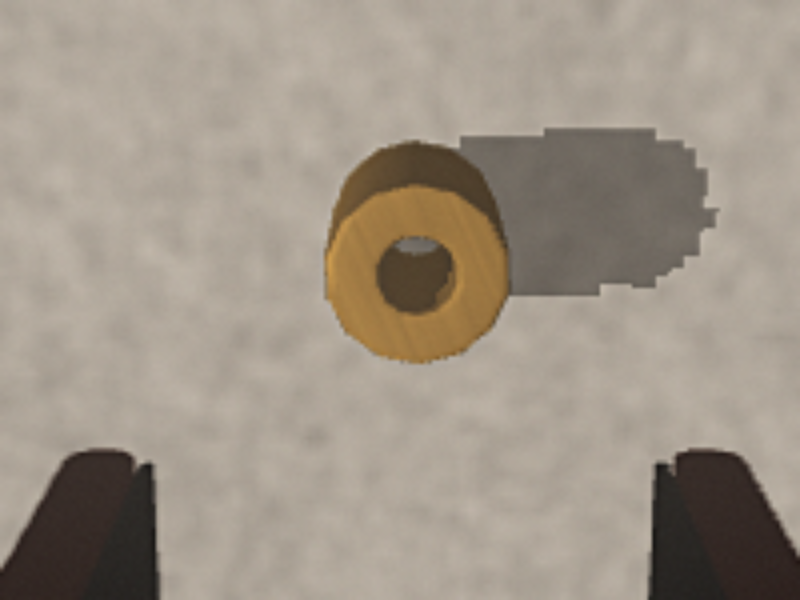

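```bash
python3 - <<'E'
from h import *
w=ld('w1'); p=atz(w,324.5,234.75,45); print(p.round(1)); plan(p[0],p[1],26)
E
```

```text
[435.9 324.6  45. ]
t 3.9 ee [433.  319.  170.1] toolx yaw 1.573 tilt 0.05 shift [0.0057 0.003  0.1441] n 2.9 width 52.5 F [-0.6 -0.8  0.5] turn None
```

Emit:
arm_command(
  series=[
    {"linear":[0.003,0.002,0.03],"turn":0},
    {"linear":[0,0,0.04],"turn":0},
    {"linear":[0,0,0.03],"turn":0},
    {"linear":[0,0,0.025],"turn":0},
    {"linear":[0,0,0.019],"turn":0},
    {"linear":[0,0,0],"turn":0},
    {"linear":[0,0,0],"turn":0},
  ],
)

```text
t: 4.6
ee_pos: [435.3, 320.2, 27.0]
orientation: [-2.222, -2.22, 0.002]
ft_force: [-0.3, 0.9, 0.4]
width: 53.0
grasp_force: 0.0
```

Emit:
arm_command(
  series=[
    {"linear":[0,0,0],"turn":0},
    {"linear":[0,0,0],"turn":0},
    {"linear":[0,0,0],"turn":0},
    {"linear":[0,0,0],"turn":0},
    {"linear":[0,0,0],"turn":0},
    {"linear":[0,0,0],"turn":0},
  ],
  jaw=-1,
)

```text
t: 5.2
ee_pos: [435.8, 321.5, 27.7]
orientation: [2.221, 2.221, 0.002]
ft_force: [-0.8, -2.1, 8.2]
width: 32.0
grasp_force: 30.0
```

Emit:
arm_command(
  series=[
    {"linear":[0,0,-0.02],"turn":0},
    {"linear":[0,0,-0.03],"turn":0},
    {"linear":[0,0,-0.03],"turn":0},
    {"linear":[0,0,0],"turn":0},
    {"linear":[0,0,0],"turn":0},
  ],
)

```text
t: 5.7
ee_pos: [435.4, 321.2, 106.9]
orientation: [2.221, 2.221, 0.002]
ft_force: [-1.3, -0.5, -2.2]
width: 31.5
grasp_force: 30.0
```

```bash
python3 - <<'E'
from h import *
plan(597,254,105,1.571)
im=grab('wrist','w2'); 
o=ctrl.get_obs()['ee_pos']; print(proj(im,[o[0],o[1],o[2]+19]))
cv2.imwrite('pics/w2c.png',cv2.resize(im['frame'][180:480,120:520],None,fx=2,fy=2))
E
```

```text
t 5.7 ee [435.4 321.2 106.9] toolx yaw 1.571 tilt 0.06 shift [-0.0673  0.1616  0.002 ] n 3.5 width 31.5 F [-1.3 -0.5 -2.2] turn -0.0
[[319.22570506 349.94197093]]
```

View pics/w2c.png

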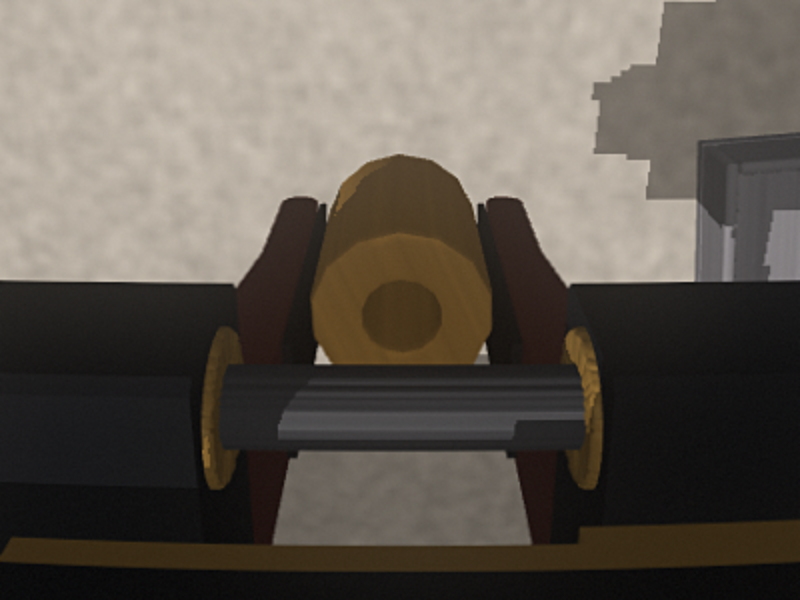

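Emit:
arm_command(
  series=[
    {"linear":[-0.012,0.03,0],"turn":0},
    {"linear":[-0.014,0.034,0],"turn":0},
    {"linear":[-0.014,0.034,0],"turn":0},
    {"linear":[-0.014,0.034,0],"turn":0},
    {"linear":[-0.013,0.029,0],"turn":0},
    {"linear":[0,0,0.03],"turn":0},
    {"linear":[0,0,0.025],"turn":0},
    {"linear":[0,0,0.01],"turn":0},
    {"linear":[0,0,0.005],"turn":0},
    {"linear":[0,0,0.003],"turn":0},
  ],
)

```text
t: 6.75
ee_pos: [596.0, 254.3, 33.0]
orientation: [-2.221, -2.222, 0.001]
ft_force: [0.4, -0.4, -1.8]
width: 31.8
grasp_force: 30.0
```

```bash
python3 - <<'E'
from h import *
plan(597,254,31,1.571)
w=ld('w2'); print(atz(w,321,337.5,106.9+18.5))
E
```

```text
t 6.75 ee [596.  254.3  33. ] toolx yaw 1.571 tilt 0.05 shift [-0.0003  0.001   0.002 ] n 0.0 width 31.8 F [ 0.4 -0.4 -1.8] turn 0.0
[435.37886727 325.7114215  125.4       ]
```

Emit:
arm_command(
  series=[
    {"linear":[0,0,0.001],"turn":0},
    {"linear":[0,0,0.001],"turn":0},
    {"linear":[0,0,0],"turn":0},
  ],
)

```text
t: 7.05
ee_pos: [596.8, 254.5, 32.5]
orientation: [2.221, 2.221, 0.002]
ft_force: [-0.5, 0.3, -1.9]
width: 32.0
grasp_force: 30.0
```

Emit:
arm_command(
  series=[
    {"linear":[0,0,0],"turn":0},
    {"linear":[0,0,0],"turn":0},
    {"linear":[0,0,0],"turn":0},
    {"linear":[0,0,-0.02],"turn":0},
    {"linear":[0,0,-0.03],"turn":0},
    {"linear":[0,0,-0.04],"turn":0},
    {"linear":[0,0,-0.04],"turn":0},
    {"linear":[0,0,0],"turn":0},
  ],
  jaw=0.1,
)

```text
t: 7.85
ee_pos: [599.8, 255.6, 168.0]
orientation: [2.219, 2.218, 0.015]
ft_force: [1.3, 0.8, 0.4]
width: 48.4
grasp_force: 0.0
```

```bash
python3 - <<'E'
from h import *
plan(428,127,160,1.571)
E
```

```text
t 7.85 ee [599.8 255.6 168. ] toolx yaw 1.571 tilt 0.6 shift [-0.1286 -0.1718  0.0058] n 4.3 width 48.4 F [1.3 0.8 0.4] turn -0.0
```

Emit:
arm_command(
  series=[
    {"linear":[-0.025,-0.034,0],"turn":0},
    {"linear":[-0.026,-0.034,0],"turn":0},
    {"linear":[-0.026,-0.034,0],"turn":0},
    {"linear":[-0.026,-0.034,0],"turn":0},
    {"linear":[-0.026,-0.034,0.004],"turn":0},
    {"linear":[0,0,0],"turn":0},
    {"linear":[0,0,0],"turn":0},
  ],
)

```text
t: 8.55
ee_pos: [426.2, 124.9, 157.7]
orientation: [2.222, 2.22, 0.001]
ft_force: [0.9, 0.5, -0.3]
width: 48.4
grasp_force: 0.0
```

```bash
cat >> h.py <<'E'
def ringfit(im,pred,z,r=16):
    """top-face outer circle by matching the projected ring against the edge gradient"""
    g=cv2.GaussianBlur(im['frame'],(0,0),1).astype(float); gr=sum(np.hypot(cv2.Sobel(g[...,c],cv2.CV_64F,1,0),cv2.Sobel(g[...,c],cv2.CV_64F,0,1)) for c in range(3))
    a=np.linspace(0,2*np.pi,90,endpoint=False); best=(-1,)
    for st,w in((1,10),(.25,1)):
        c0=np.array(pred[:2] if best[0]<0 else best[1]); best=(-1,)
        for dx in np.arange(-w,w+.01,st):
            for dy in np.arange(-w,w+.01,st):
                c=c0+[dx,dy]; sc=0
                for rr in np.atleast_1d(r):
                    P=proj(im,np.c_[c[0]+rr*np.cos(a),c[1]+rr*np.sin(a),0*a+z]).astype(np.float32)
                    sc+=np.median(cv2.remap(gr.astype(np.float32),P[:,0],P[:,1],cv2.INTER_LINEAR))
                if sc>best[0]: best=(sc,c)
    return best
E
python3 - <<'E'
from h import *
im=grab('wrist','w3'); b=ringfit(im,(428,129),45,[16,9.5]); print(b, proj(im,[*b[1],45]))
print('tight chk',ringfit(ld('w1'),(435,323),45,[16,6.5]))
plan(*b[1],28,1.571)
E
```

```text
(np.float32(524.2061), array([428.5 , 130.25])) [[324.412332   237.20046613]]
tight chk (np.float32(653.0579), array([435.  , 324.75]))
t 8.6 ee [427.4 125.5 158. ] toolx yaw 1.57 tilt 0.1 shift [0.0047 0.0009 0.13  ] n 2.6 width 48.3 F [0.  0.6 0.1] turn -0.001
```

Emit:
arm_command(
  series=[
    {"linear":[0.003,0.001,0.03],"turn":0},
    {"linear":[0,0,0.04],"turn":0},
    {"linear":[0,0,0.03],"turn":0},
    {"linear":[0,0,0.02],"turn":0},
    {"linear":[0,0,0.01],"turn":0},
    {"linear":[0,0,0],"turn":0},
    {"linear":[0,0,0],"turn":0},
  ],
)

```text
t: 9.3
ee_pos: [428.3, 128.6, 28.0]
orientation: [2.221, 2.221, 0.001]
ft_force: [0.0, -0.6, 0.8]
width: 48.4
grasp_force: 0.0
```

Emit:
arm_command(
  series=[
    {"linear":[0,0,0],"turn":0},
    {"linear":[0,0,0],"turn":0},
    {"linear":[0,0,0],"turn":0},
    {"linear":[0,0,0],"turn":0},
    {"linear":[0,0,0],"turn":0},
    {"linear":[0,0,0],"turn":0},
  ],
  jaw=-1,
)

```text
t: 9.9
ee_pos: [428.2, 128.4, 28.6]
orientation: [2.221, 2.221, 0.003]
ft_force: [0.0, 1.0, 7.3]
width: 32.3
grasp_force: 30.0
```

Emit:
arm_command(
  series=[
    {"linear":[0,0,-0.02],"turn":0},
    {"linear":[0,0,-0.03],"turn":0},
    {"linear":[0,0,-0.03],"turn":0},
    {"linear":[0,0,-0.02],"turn":0},
    {"linear":[0,0,0],"turn":0},
    {"linear":[0,0,0],"turn":0},
  ],
)

```text
t: 10.5
ee_pos: [427.2, 128.1, 127.6]
orientation: [2.221, 2.221, 0.001]
ft_force: [-1.2, 0.8, -2.2]
width: 31.9
grasp_force: 30.0
```

```bash
python3 - <<'E'
from h import *
im=grab('wrist','w4'); o=ctrl.get_obs()['ee_pos']; print(ringfit(im,(o[0],o[1]+4),o[2]+17,[9.5]))
plan(*(665,-20),150,1.571)
E
```

```text
(np.float32(155.9263), array([426.97203674, 130.23106533]))
t 10.55 ee [426.7 128.  127. ] toolx yaw 1.571 tilt 0.05 shift [-0.148   0.2383 -0.0232] n 5.6 width 31.5 F [-0.1  0.2 -3.6] turn -0.0
```

Emit:
arm_command(
  series=[
    {"linear":[-0.018,0.034,-0.002],"turn":0},
    {"linear":[-0.018,0.034,-0.002],"turn":0},
    {"linear":[-0.018,0.034,-0.002],"turn":0},
    {"linear":[-0.018,0.034,-0.002],"turn":0},
    {"linear":[-0.018,0.034,-0.002],"turn":0},
    {"linear":[-0.018,0.034,-0.002],"turn":0},
    {"linear":[-0.02,0.034,-0.001],"turn":0},
    {"linear":[0,0,0],"turn":0},
    {"linear":[0,0,0],"turn":0},
  ],
)

```text
t: 11.45
ee_pos: [664.3, -0.3, 138.0]
orientation: [-2.221, -2.218, 0.004]
ft_force: [-0.6, 0.9, -1.8]
width: 32.0
grasp_force: 30.0
```

```bash
python3 - <<'E'
from h import *
im=grab('wrist','w5'); o=ctrl.get_obs()['ee_pos']; print(ringfit(im,(o[0],o[1]+3),o[2]+16.5,[9.5]))
u,v=proj(im,[665,53,32])[0].astype(int); v=max(v,75);print(o,u,v)
f=cv2.resize(im['frame'][v-75:v+225,u-100:u+100],None,fx=2,fy=2)
cv2.imwrite('pics/w5c.png',cv2.convertScaleAbs(cv2.resize(im['frame'][v-75:v+75,u-100:u+100],None,fx=4,fy=4,interpolation=cv2.INTER_CUBIC),alpha=1.6))
print('crop0',u-100,v-75)
E
```

```text
(np.float32(139.48987), array([664.10037669,   2.00125347]))
[6.63600377e+02 2.51253473e-01 1.38306132e+02] 322 162
crop0 222 87
```

View pics/w5c.png

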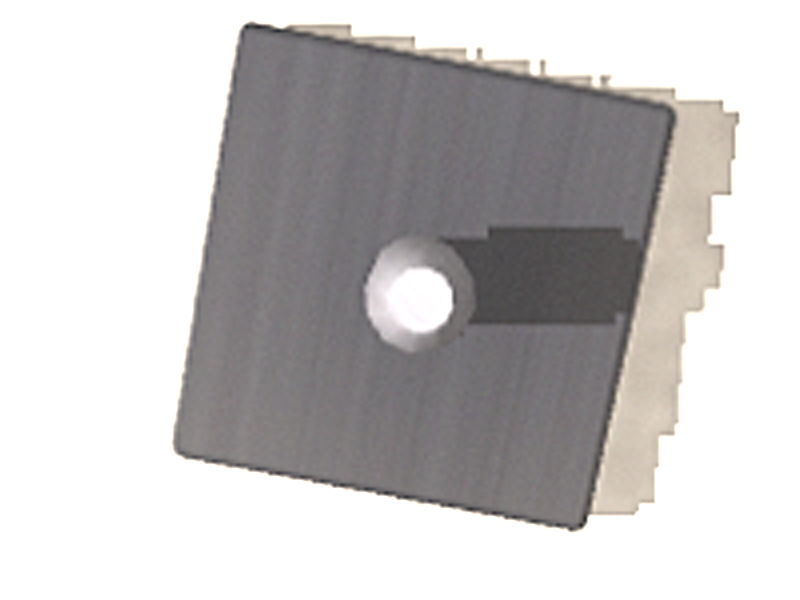

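Emit:
arm_command(
  series=[
    {"linear":[-0.02,0.001,0],"turn":0},
    {"linear":[0,0,0.03],"turn":0},
    {"linear":[0,0,0.035],"turn":0},
    {"linear":[0,0,0.025],"turn":0},
    {"linear":[0,0,0.012],"turn":0},
    {"linear":[0,0,0],"turn":0},
    {"linear":[0,0,0],"turn":0},
  ],
)

```text
t: 12.2
ee_pos: [666.7, -19.9, 39.4]
orientation: [2.221, 2.221, 0.001]
ft_force: [0.1, -0.8, -1.5]
width: 31.9
grasp_force: 30.0
```

```bash
python3 - <<'E'
from h import *
w5=ld('w5'); print('pin from w5',atz(w5,326.75,161.75,50).round(1))
im=grab('wrist','w6'); o=ctrl.get_obs()['ee_pos']; print(o)
s=ringfit(im,(o[0],o[1]+2),o[2]+16.5,[9.5]); p=ringfit(im,(667,55),50,[4.5]); print(s,p)
P=proj(im,[[*s[1],o[2]+16.5],[*p[1],50]]); print(P)
f=cv2.convertScaleAbs(im['frame'],alpha=1.4)
a=np.linspace(0,6.283,60)
for c,z,r in((s[1],o[2]+16.5,9.5),(s[1],o[2]+16.5,16),(p[1],50,4.5)):
    for q in proj(im,np.c_[c[0]+r*np.cos(a),c[1]+r*np.sin(a),0*a+z]): cv2.circle(f,tuple(int(round(t)) for t in q),0,(0,0,255),-1)
u=int(P[:,0].mean())
cv2.imwrite('pics/w6c.png',np.hstack([cv2.resize(f[int(c[1])-55:int(c[1])+55,int(c[0])-55:int(c[0])+55],(400,400)) for c in P]))
E
```

```text
pin from w5 [667.3  54.5  50. ]
[667.22190102 -19.8607278   40.06631508]
(np.float32(156.27856), array([666.47190102, -17.3607278 ])) (np.float32(523.9856), array([667.5,  54.5]))
[[320.33780514 340.76748226]
 [323.45145553 120.50367709]]
```

View pics/w6c.png

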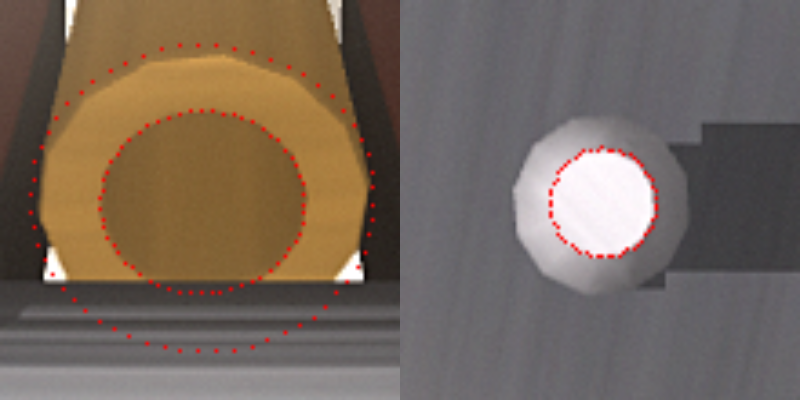

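Emit:
arm_command(
  series=[
    {"linear":[0,0,-0.02],"turn":0},
    {"linear":[0,0,-0.025],"turn":0},
    {"linear":[0,0,-0.02],"turn":0},
    {"linear":[0.02,0,0],"turn":0},
    {"linear":[0.025,0,0],"turn":0},
    {"linear":[0.02,0.001,0],"turn":0},
    {"linear":[0.007,0,0],"turn":0},
    {"linear":[0,0,0.01],"turn":0},
    {"linear":[0,0,0.01],"turn":0},
    {"linear":[0,0,0],"turn":0},
  ],
)

```text
t: 13.25
ee_pos: [665.8, 51.3, 81.1]
orientation: [-2.22, -2.219, 0.005]
ft_force: [0.6, -0.5, -2.1]
width: 31.9
grasp_force: 30.0
```

Emit:
arm_command(
  series=[
    {"linear":[0,0,0.003],"turn":0},
    {"linear":[0,0,0.003],"turn":0},
    {"linear":[0,0,0.003],"turn":0},
    {"linear":[0,0,0],"turn":0},
  ],
)

```text
t: 13.65
ee_pos: [667.2, 51.9, 74.3]
orientation: [-2.222, -2.221, 0.001]
ft_force: [0.1, 1.1, -2.2]
width: 31.6
grasp_force: 30.0
```

Emit:
arm_command(
  series=[
    {"linear":[0,0,0.002],"turn":0},
    {"linear":[0,0,0.002],"turn":0},
    {"linear":[0,0,0.002],"turn":0},
    {"linear":[0,0,0.002],"turn":0},
    {"linear":[0,0,0],"turn":0},
  ],
)

```text
t: 14.15
ee_pos: [667.2, 52.2, 66.3]
orientation: [-2.221, -2.221, 0.001]
ft_force: [0.4, -0.3, -2.2]
width: 31.7
grasp_force: 30.0
```

Emit:
arm_command(
  series=[
    {"linear":[0,0,0.003],"turn":0},
    {"linear":[0,0,0.003],"turn":0},
    {"linear":[0,0,0.003],"turn":0},
    {"linear":[0,0,0.003],"turn":0},
    {"linear":[0,0,0.003],"turn":0},
    {"linear":[0,0,0.003],"turn":0},
    {"linear":[0,0,0],"turn":0},
  ],
)

```text
t: 14.85
ee_pos: [667.1, 52.1, 48.1]
orientation: [-2.221, -2.221, 0.001]
ft_force: [-0.4, 0.0, -1.8]
width: 31.9
grasp_force: 30.0
```

Emit:
arm_command(
  series=[
    {"linear":[0,0,0.001],"turn":0},
    {"linear":[0,0,0.001],"turn":0},
    {"linear":[0,0,0.001],"turn":0},
    {"linear":[0,0,0.001],"turn":0},
    {"linear":[0,0,0.001],"turn":0},
    {"linear":[0,0,0],"turn":0},
  ],
)

```text
t: 15.45
ee_pos: [667.4, 52.2, 43.7]
orientation: [2.221, 2.221, 0.0]
ft_force: [0.2, 0.2, -2.2]
width: 32.2
grasp_force: 30.0
```

Keep going until contact with the block shows in the force.

Emit:
arm_command(
  series=[
    {"linear":[0,0,0.0005],"turn":0},
    {"linear":[0,0,0.0005],"turn":0},
    {"linear":[0,0,0],"turn":0},
  ],
)

```text
t: 15.75
ee_pos: [667.4, 52.1, 43.6]
orientation: [2.221, 2.221, 0.0]
ft_force: [-2.8, -0.5, 6.5]
width: 31.8
grasp_force: 30.0
```

Emit:
arm_command(
  series=[
    {"linear":[0,0,0.0005],"turn":0},
    {"linear":[0,0,0.0005],"turn":0},
    {"linear":[0,0,0],"turn":0},
  ],
)

```text
t: 16.05
ee_pos: [667.4, 52.2, 43.5]
orientation: [2.221, 2.221, 0.0]
ft_force: [-6.4, -0.6, 13.7]
width: 31.5
grasp_force: 30.0
```

Emit:
arm_command(
  series=[
    {"linear":[0,0,0],"turn":0},
    {"linear":[0,0,0],"turn":0},
    {"linear":[0,0,-0.005],"turn":0},
    {"linear":[0,0,-0.01],"turn":0},
    {"linear":[0,0,-0.02],"turn":0},
    {"linear":[0,0,-0.03],"turn":0},
    {"linear":[0,0,-0.04],"turn":0},
    {"linear":[0,0,-0.03],"turn":0},
    {"linear":[0,0,0],"turn":0},
    {"linear":[0,0,0],"turn":0},
  ],
)

```text
t: 17.05
ee_pos: [667.4, 52.2, 177.0]
orientation: [2.221, 2.221, 0.001]
ft_force: [0.1, 0.7, -2.2]
width: 31.8
grasp_force: 30.0
```

```bash
python3 - <<'E'
from h import *
t=ld('top0')
print('miniarm base',atz(t,502,135,0),'elbow/tip',atz(t,515,92,150),atz(t,560,120,200),atz(t,535,103,180))
plan(657,-364,176,1.571)
im=grab('top','top1')
f=cv2.absdiff(im['frame'],t['frame'])
cv2.imwrite('pics/t1.png',cv2.convertScaleAbs(im['frame'][150:310,120:340],alpha=1.5))
E
```

```text
miniarm base [ 824.99342964 -510.33939662    0.        ] elbow/tip [ 869.03093263 -482.04257691  150.        ] [ 773.19416551 -550.36053355  200.        ] [ 824.98450146 -510.09310674  180.        ]
t 17.05 ee [667.4  52.2 177. ] toolx yaw 1.571 tilt 0.06 shift [-0.4162 -0.0104  0.001 ] n 8.3 width 31.8 F [ 0.1  0.7 -2.2] turn -0.0
```

Emit:
arm_command(
  series=[
    {"linear":[-0.03,-0.001,0],"turn":0},
    {"linear":[-0.045,-0.001,0],"turn":0},
    {"linear":[-0.045,-0.001,0],"turn":0},
    {"linear":[-0.045,-0.001,0],"turn":0},
    {"linear":[-0.045,-0.001,0],"turn":0},
    {"linear":[-0.045,-0.001,0],"turn":0},
    {"linear":[-0.045,-0.001,0],"turn":0},
    {"linear":[-0.045,-0.001,0],"turn":0},
    {"linear":[-0.04,-0.001,0],"turn":0},
    {"linear":[-0.031,-0.001,0],"turn":0},
  ],
)

```text
t: 18.1
ee_pos: [655.7, -365.9, 173.5]
orientation: [-2.22, -2.217, 0.002]
ft_force: [-0.0, 0.2, -1.4]
width: 31.8
grasp_force: 30.0
```

Emit:
arm_command(
  series=[
    {"linear":[0,0,0],"turn":0},
    {"linear":[0,0,0],"turn":0},
    {"linear":[0,0,0],"turn":0},
  ],
)

```text
t: 18.4
ee_pos: [656.8, -362.4, 174.9]
orientation: [-2.219, -2.22, 0.001]
ft_force: [-0.4, 0.5, -1.9]
width: 32.0
grasp_force: 30.0
```

```bash
python3 - <<'E'
from h import *
plan(657,-364,176,1.571)
s=grab('side','s2'); t=grab('top','t2')
a=cv2.resize(s['frame'][110:230,230:350],(390,390),interpolation=cv2.INTER_CUBIC)
b=cv2.resize(t['frame'][160:300,150:290],(390,390),interpolation=cv2.INTER_CUBIC)
cv2.imwrite('pics/fin.png',cv2.convertScaleAbs(np.hstack([a,b]),alpha=1.4)); print(proj(s,[[657,-364,170],[587,-364,170]]))
E
```

```text
t 18.4 ee [ 656.8 -362.4  174.9] toolx yaw 1.571 tilt 0.17 shift [-0.0016  0.0002 -0.0011] n 0.0 width 32.0 F [-0.4  0.5 -1.9] turn 0.0
[[279.17838185 158.85280769]
 [301.70178221 159.13801778]]
```

View pics/fin.png

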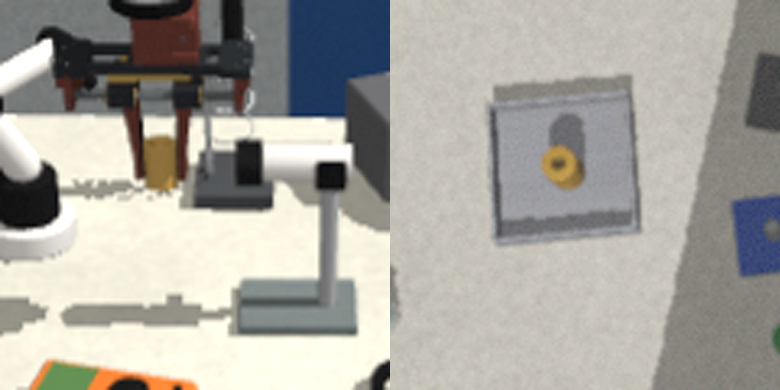

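```bash
python3 -c "
from workcell import ctrl
print(ctrl.close_job())"
```

```text
the job is handed in; nothing more can be done
None
```

I handed the job in at about 18.5 s. The tight bushing is upright in the reject dish. The fitting one went down the gauge pin until the force showed it on the block, and is now held upright and still about 7 cm in front of the camera lens; no score was returned.

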